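Free and slide out the dust extractor's filter cassette with a pin tool

TASK

The filter of the bench dust extractor is due for cleaning. Take the yellow pin tool from the stand, press the orange release button down inside its recess and, keeping it held down with the pin, push the blue filter cassette out until it is fully out; then put the pin tool back upright in its hole in the stand. Push gently, for the plastic gives way if forced, keep the gripper itself off the extractor, and leave everything else where it is.

Things in the scene. Friction and masses are not known exactly. Their poses are not given: they have to be found in the camera images.
- extractor: Benchtop dust extractor: grey steel box 190 x 170 x 70 mm (x, y, z), red side stripes, fixed, black hose stub at the rear (+x). Origin: centre of its underside. On top, between dark rails (tops at 90 mm), lies the blue filter cassette, 150 x 90 x 16 mm, white pleats, its top 86 mm above the table; a white chevron shows its way out: the extractor's -x, level. The pin may bear on any of it with at most 20 N.
- recess (a point): Centre of the mouth of the release recess, level with the cassette's top; it moves with the cassette, axes as the extractor's (z up, way out -x). A round hole 12 mm wide with a 2.5 mm chamfer; in it, 5 mm below the mouth, is the top of the orange release button, 10 mm wide, which travels with the cassette.
- cassette (a joint): How far the filter cassette has slid out, m: 0 home and latched, end stop at 0.060, fully out beyond 0.050. It drags with about 2.5 N and stays where it is left. With the button up the latch stops it within 1.5 mm, and it catches again at about 18 and 36 mm if the button comes up on the way. Beyond 49 mm it is clear of the latch and the button can come up.
- button (a joint): How far the release button is pressed, m: 0 up, 0.008 at its bottom. A spring: about 2 N starts it, 6 N frees the latch, 10 N brings it to the bottom, which is hard; the latch is free beyond 0.004. It comes up by itself.
- pin_tool_mid (a point): Pin tool, standing pin down in a hole of the stand: yellow square handle 18 x 18 x 75 mm; the point is its centre, z up along it. 37.5 mm below, the handle's flat shoulder rests on the stand's top. Under it a brass ferrule 12 mm wide, 12 mm long, tapered; then a steel pin 4 mm wide, round end, in a collet: it sticks out 16 to 40 mm, as the last user set it (not measured; does not slip). 60 to 95 g.
- tool_stand: Wooden block 60 x 175 x 60 mm (x, y, z), fixed to the table, origin at the centre of its underside. Three upright holes 15 mm wide, chamfered, right through, in a row along its y axis at y = -60, 0 and +60 mm. The three tools stand in them in any order.
- wood_tool_mid (a point): Bystander: tool with a round pale wood handle, 66 mm tall above the stand, 20 mm wide. The point is in the middle of the handle.
- black_tool_mid (a point): Bystander: tool with a round black handle, 62 mm tall above the stand, 18 mm wide. The point is in the middle of the handle.
- mug_mid (a point): Bystander: blue ceramic mug, 80 mm wide, 90 mm tall, beyond the work. The point is at its middle.
- glaze_jar_mid (a point): Bystander: terracotta glaze jar with white cap, 72 mm wide, 90 mm tall. The point is at its middle.
- rib_mid (a point): Bystander: flat pale wooden rib, 84 x 68 x 7 mm, lying near the robot. The point is in it.
- scraper_mid (a point): Bystander: steel scraper with dark wooden handle, 155 x 75 x 16 mm, lying. The point is in it.
- paddle_mid (a point): Bystander: wooden paddle, 225 x 60 x 12 mm, lying. The point is in it.
There are look-alikes about, which are no part of the job. Leave any pink or turquoise look-alike of the part that bears pin_tool_mid alone.

How it is judged:
By the outcome, as a careful person would: the job done as asked, in the order asked, and still so for the second after the job is handed in, with the robot touching nothing.
It also fails if it takes over 72 s, if anything falls off the work surface, if the arm or the gripper's body presses on something with over 40 N, if the wrist force passes 120 N, or if a joint passes its speed limit or range.

ROBOT

A 6-joint arm with a two-finger parallel gripper is mounted at the origin on the work surface. World frame = base frame: x ahead of the robot, y to its left, z up, the work surface at z = 0. Lengths are in mm, angles in rad, forces in N, time in s.
With the tool pointing down it reaches from about 300 to 850 mm from the base axis. Payload 4.2 kg.
Tool frame: the origin (TCP) lies on the centre line of the jaws, within the pads' length; the fingertips stand 22 mm ahead of it and the grasp point (between the pads) lies 3 mm ahead of it (arm.tip_reach is the distance from the TCP to the fingertips, in mm); z points along the fingers, y is the direction in which the jaws open and shut (so a half turn about z gives the same grasp; the last joint's range is limited). The gripper opens to 91 mm and grips with 3 to 60 N. Pads are 32 mm wide; open, the fingers measure 118 mm over their backs; the gripper's body (76 mm by 178 mm) begins 60 mm behind the grasp point.
Start: joints at [1.283, 0.32, 1.565, -0, 1.257, -0.02], TCP at [152.152, 554.518, 235.976] pointing down, gripper open.
Joint ranges: [-3.11, 3.11], [-0.84, 2.01], [0.21, 2.61], [-1.34, 4.49], [0.05, 2.63], [-2.56, 2.56]. Speed limits (rad/s): [2.57, 2.57, 3.14, 3.14, 3.14, 3.14].

INTERFACE

Orientations are given as a rotation vector (axis times angle).
In Python, from bench import get_obs, imaging, ticket, arm gives the robot as it stands. The module is installed in compiled form; this text tells all that it offers.
- The arm moves only by the tool arm_command, never from a script. Its argument "increments" is a list of rows, each a list of 4 numbers: the shift along the world's x, y, z in cm, then the turn about the world's z in rad. In form: [[tx, ty, tz, twist], ...]. A call has 1 to 5 rows; each row is the pose to reach, as a shift and turn from the pose commanded when the call began; what a row does not reach only later rows make up. A row lasts 1/12 s, in which the tool goes at most 41.7 mm and 7.16 degrees, less where a joint would pass 70% of its speed; a pose out of reach is approached as far as the arm can. A call with a gripper value outside its range is refused whole. "grip" is the gripper's target within -1 to 1 (fully open at 1, half-way at 0, shut at -1), set as the call begins (left out, the last holds). The fingers move at their own pace and stop on an object; "force" is the grip in N (left out, the last holds). Time passes only in rows, so rows that repeat a pose let the fingers close. It gives the time, the measured TCP pose, the force and the opening at its end, in the units of the state.
- get_obs(): the state, without advancing time (a new reading comes with each control period).
- imaging.read_camera(name): name is "scene" or "top" or "wrist"; returns a dict with "image" (420x560x3 uint8, red, green, blue), "vertical_fov" (degrees; the focal length in pixels is half the picture's height over the tangent of half this angle, whatever the lens; pixels are square), "cx", "cy" (the principal point, pixels), "eye" and "orientation" of the camera in the world; the wrist camera has in their place "hand_eye" (4x4, takes a point from camera to tool coordinates, whose origin is the TCP and whose axes are the flange's). Camera axes: x right, y up, looking along -z (the intrinsics and any distortion apply to the point x, -y, -z); pixel columns grow to the right and rows downward; lengths in mm; the calibration is good to about 2 mm. A picture is of the moment at which its call begins: read the wrist's pose just before it. There is no depth.
- ticket.close_job(): hands the job in, once; it reports no verdict.
Trained networks look in a picture, given as the dict that the camera call returned (one of the last four; its "shot" number tells which), for a name from the list of things; names that differ only in an ending like _2 or _b are one class to them, and where a whole thing is asked for, a point or a joint stands for the part that bears it (a point fixed in the world has none). Each returns a list of dicts, best first, with "confidence" (0 to 1); they miss things now and then, are a little off and sometimes report something else, mostly with a low value. They report only what shows in the picture. A call takes as long as a camera call. They do not tell look-alikes from the thing itself.
- imaging.trace(picture, query): "pixels" (420x560 bool, what is visible of it) and "position" ([column, row] in pixels, amid what is visible of it).
The state is a dict: "time_s": time; "q": joint angles; "qvel": joint speeds; "joint_torque": joint torques, N m; "position": TCP position; "orientation": TCP orientation; "contact_force": force on the tool from outside, world axes, zero at the start; "moment": the same for the moment, N m; "gripper_width": finger opening in mm.
Only numpy, scipy, OpenCV 4.12 (cv2) and the standard library are available. Lean on these libraries where they do the work, as an engineer would, in place of code of your own. Each camera call takes 0.05 s, during which the arm holds its last target.

## Working session

There is one attempt and no reset: what is moved stays moved. The work goes in short steps, Python scripts to look and compute and a tool call to move; the robot and the scene stay as the last step left them, time stands still between calls to the robot, and variables do not carry over. Pictures are saved under pics/ and viewed, and the job is handed in when it is done.

Besides the shell and the picture viewer there is one more tool, called as a command line: name --pt "numbers of a row" for each row, then --argument value for the rest. arm_command: Moves the arm, as the interface text tells. Its arguments: {"type":"object","properties":{"increments":{"type":"array","items":{"type":"array","items":{"type":"number"}}},"grip":{"type":"number"},"force":{"type":"number"}},"required":["increments"]}

```bash
mkdir -p pics
python3 - <<'E'
from bench import get_obs, imaging, ticket, arm
import cv2,json
print(get_obs())
for n in ("scene","top","wrist"):
    p=imaging.read_camera(n)
    print(n,{k:v for k,v in p.items() if k!="image"})
    cv2.imwrite(f"pics/{n}0.png",p["image"][:,:,::-1])
E
```

```text
{'time_s': 0.0, 'q': array([ 1.28297925e+00,  3.20282571e-01,  1.56565180e+00,  3.35091864e-05,
        1.25737754e+00, -1.99761229e-02]), 'qvel': array([ 6.49431332e-05, -4.21182251e-04, -1.65857976e-04, -1.74600784e-03,
        2.96746586e-04, -1.97119097e-03]), 'joint_torque': array([ 6.57077703e-05, -4.12456226e+01, -2.31973332e+01,  7.28640589e-02,
        4.54732880e-02, -1.36641665e-04]), 'position': array([152.0220266 , 554.07188569, 235.13616659]), 'orientation': array([-4.19443707e-01, -3.11316730e+00,  2.66076751e-03]), 'contact_force': array([ 0.25750873,  0.05391308, -0.14499469]), 'moment': array([-0.00423753, -0.0376595 ,  0.05203972]), 'gripper_width': 91.07739713133779}
scene {'vertical_fov': 56.62853509571347, 'cx': 281.66463279961397, 'cy': 205.68431892585235, 'eye': array([1332.87722711,  267.10458201,  638.62407177]), 'orientation': array([0.64111693, 0.93042066, 1.76181804]), 'shot': 1}
top {'vertical_fov': 53.14293394611822, 'cx': 279.7693056099829, 'cy': 203.75656336799554, 'eye': array([ 301.59666149,  -22.56783977, 1346.76137389]), 'orientation': array([ 0.17375227, -0.1572282 , -1.43158685]), 'shot': 2}
wrist {'vertical_fov': 59.19274135250098, 'cx': 280.95671369118935, 'cy': 209.2757378615041, 'hand_eye': array([[ 7.21432519e-06,  9.63738895e-01,  2.66847038e-01,
         7.64873580e+01],
       [ 9.99999999e-01, -1.92247138e-05,  4.23961206e-05,
        -2.63456734e-01],
       [ 4.59888484e-05,  2.66847038e-01, -9.63738894e-01,
        -1.48999295e+02],
       [ 0.00000000e+00,  0.00000000e+00,  0.00000000e+00,
         1.00000000e+00]]), 'shot': 3}
```

View pics/scene0.png

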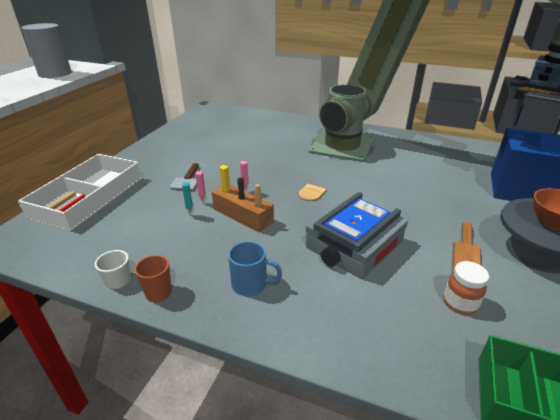

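View pics/top0.png

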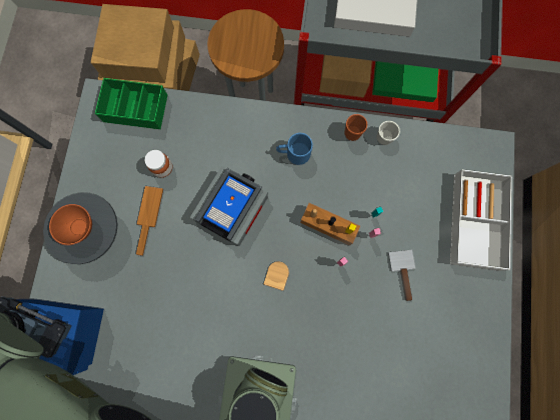

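View pics/wrist0.png

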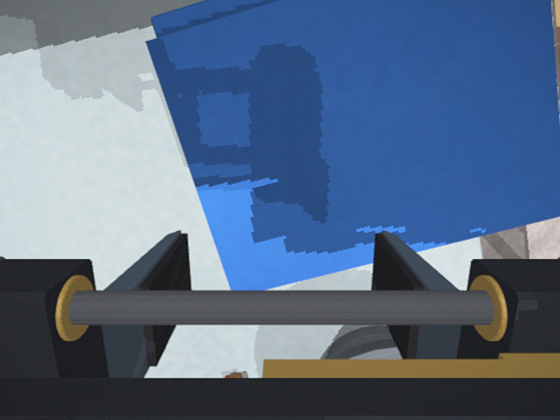

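```bash
cat > h.py <<'E'
from bench import get_obs, imaging, ticket, arm
import cv2, numpy as np
from scipy.spatial.transform import Rotation as R
def campose(p,obs=None):
    if 'eye' in p: return np.array(p['eye']),R.from_rotvec(p['orientation']).as_matrix()
    T=np.eye(4);T[:3,:3]=R.from_rotvec(obs['orientation']).as_matrix();T[:3,3]=obs['position']
    M=T@p['hand_eye'];return M[:3,3],M[:3,:3]
def foc(p): return p['image'].shape[0]/2/np.tan(np.radians(p['vertical_fov'])/2)
def ray(p,uv,obs=None):
    e,M=campose(p,obs);f=foc(p)
    d=M@np.array([(uv[0]-p['cx'])/f,-(uv[1]-p['cy'])/f,-1.]);return e,d/np.linalg.norm(d)
def atz(p,uv,z,obs=None):
    e,d=ray(p,uv,obs);return e+d*(z-e[2])/d[2]
def proj(p,X,obs=None):
    e,M=campose(p,obs);c=M.T@(np.array(X,float)-e);f=foc(p)
    return np.array([p['cx']+f*c[0]/-c[2],p['cy']-f*c[1]/-c[2]])
def tri(rays):
    A=np.zeros((3,3));b=np.zeros(3)
    for e,d in rays:
        P=np.eye(3)-np.outer(d,d);A+=P;b+=P@e
    X=np.linalg.solve(A,b);return X,[float(np.linalg.norm((np.eye(3)-np.outer(d,d))@(X-e))) for e,d in rays]
def shoot(n):
    o=get_obs();return imaging.read_camera(n),o
def save(p,name,box=None,s=1):
    im=p['image'][:,:,::-1]
    if box: im=im[box[1]:box[3],box[0]:box[2]]
    cv2.imwrite('pics/'+name,cv2.resize(im,None,fx=s,fy=s,interpolation=cv2.INTER_CUBIC))
E
python3 - <<'E'
from h import *
ps={n:shoot(n)[0] for n in("scene","top")}
save(ps['scene'],'sc_ex.png',(160,140,420,310),3);save(ps['top'],'top_ex.png',(180,150,420,300),3)
for q in("pin_tool_mid","wood_tool_mid","black_tool_mid","tool_stand","recess","button","cassette","extractor","mug_mid"):
    for n,p in ps.items():
        for r in imaging.trace(p,q)[:4]: print(q,n,round(r['confidence'],2),np.round(r['position'],1),r['pixels'].sum())
E
```

```text
pin_tool_mid scene 0.77 [224.9 177.6] 208
pin_tool_mid scene 0.73 [184.4 196.9] 192
pin_tool_mid scene 0.64 [243.9 171.5] 142
pin_tool_mid scene 0.46 [197.8 183.6] 190
pin_tool_mid top 0.58 [378.8 208.7] 68
pin_tool_mid top 0.45 [348.4 229.9] 68
wood_tool_mid top 0.45 [314.8 213.5] 34
black_tool_mid scene 0.69 [354.5 216.4] 1422
black_tool_mid scene 0.41 [244.5 186.5] 135
black_tool_mid top 0.47 [334.6 221.9] 37
tool_stand scene 0.81 [246.3 207.2] 1696
tool_stand top 0.6 [330.2 222.5] 1174
recess scene 0.8 [355.1 218.4] 1426
recess scene 0.6 [463.6 247.3] 755
recess top 0.94 [227.  204.2] 1363
cassette scene 0.89 [354.2 219.3] 1454
cassette top 0.87 [230.5 201.5] 1443
extractor scene 0.95 [355.2 238.7] 5315
extractor top 0.79 [231.1 205.7] 3617
mug_mid scene 0.7 [245.7 265. ] 1997
mug_mid scene 0.42 [354.3 236.6] 5477
```

View pics/sc_ex.png

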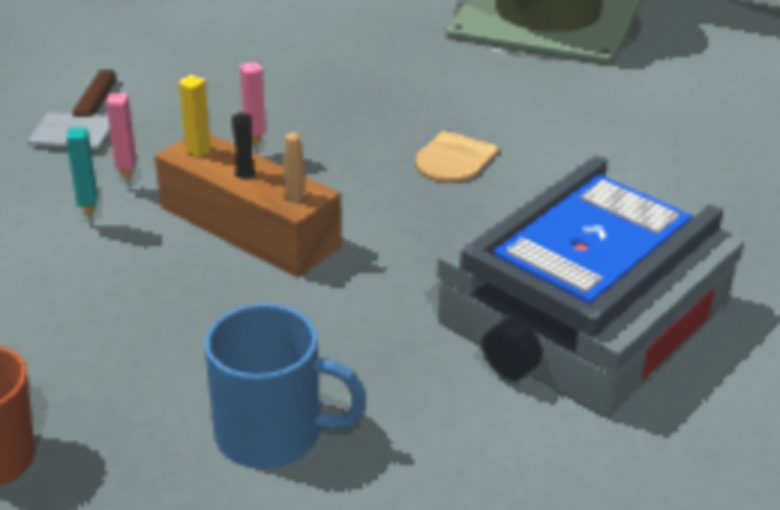

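View pics/top_ex.png

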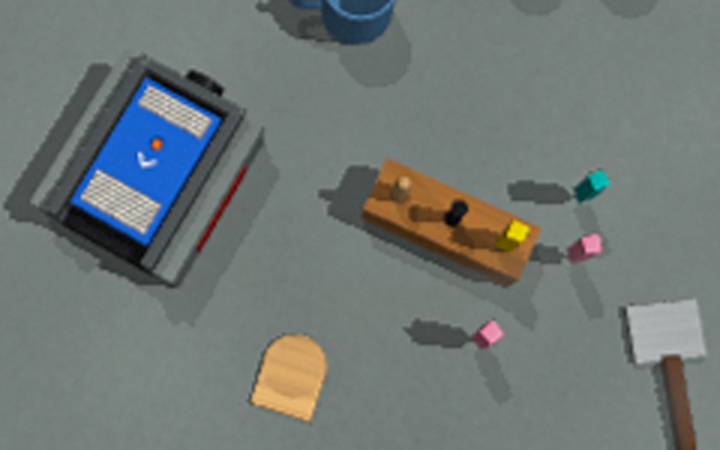

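Run:
```python
from h import *
ps={n:shoot(n)[0] for n in("scene","top")}
def z(b,x,y): return (b[0]+x/3,b[1]+y/3)
S=(160,140);T=(180,150)
pts={'button':((581,244),(156,144)),'yellowtop':((194,80),(516,230)),'blacktop':((242,117),(457,207)),'woodtop':((293,136),(403,183)),
 'pinkA':((119,98),(590,240)),'pinkB':((252,67),(488,329)),'turq':((77,131),(597,178)),
 'standR':((340,197),(388,160)),'standFarcorner':((300,225),(363,210)), 'stand3':((157,158),(538,230))}
for k,(a,b) in pts.items():
    X,r=tri([ray(ps['scene'],z(S,*a)),ray(ps['top'],z(T,*b))]);print(k,np.round(X,1),np.round(r,1))
p=ps['top']
for nm,uv,zz in [('frontL',(70,208),90),('frontR',(152,268),90),('backL',(140,57),90),('backR',(243,110),90)]: print(nm,np.round(atz(p,z(T,*uv),zz),1))
for nm,uv in [('a',(388,160)),('b',(538,230)),('c',(515,280)),('d',(363,210))]: print(nm,np.round(atz(p,z(T,*uv),60),1))
```

```text
button [573.3 159.2  83.9] [1.2 1.2]
yellowtop [ 523.7 -208.6  134.8] [1.6 1.6]
blacktop [ 542.3 -151.9  118.3] [0.6 0.6]
woodtop [558.8 -95.7 120.5] [0.8 0.8]
pinkA [ 529.  -287.3  103.2] [1.9 1.9]
pinkB [ 428.5 -197.   102.7] [0.2 0.2]
turq [ 593.6 -290.2  102.9] [0.8 0.8]
standR [582.5 -62.7  83.4] [18.8 18.8]
standFarcorner [550.3 -78.1  24.4] [15.8 15.8]
stand3 [ 541.8 -244.3   54.4] [0.9 0.9]
frontL [494.9 232.9  90. ]
frontR [445.6 141.1  90. ]
backL [661.7 188.1  90. ]
backR [619.7  73.9  90. ]
a [594.  -81.7  60. ]
b [ 541.1 -244.2   60. ]
c [ 486.3 -225.6   60. ]
d [537.9 -62.3  60. ]
```

arm_command --pt "3.7 -1.8 2 0" --pt "5 -5 4 -0.12" --pt "6.5 -9 5.5 -0.24" --pt "8 -13 6.5 -0.36" --pt "10 -17 6.5 -0.48" --grip 1

```text
time_s: 1.67
position: [248.3, 392.9, 302.7]
orientation: [1.154, 2.921, 0.006]
contact_force: [1.2, 0.4, 0.0]
gripper_width: 91.2
```

arm_command --pt "1.8 -3.7 0 -0.12" --pt "3.6 -7.4 0 -0.24" --pt "5.4 -11.1 0 -0.36" --pt "7.2 -14.8 0 -0.48" --pt "9 -18.5 0 -0.6"

```text
time_s: 2.08
position: [338.0, 206.8, 301.0]
orientation: [1.967, 2.449, 0.002]
contact_force: [0.9, -0.1, 0.2]
gripper_width: 91.1
```

arm_command --pt "1.8 -3.7 0 -0.12" --pt "3.6 -7.4 0 -0.24" --pt "5.4 -11.1 0 -0.36" --pt "7.2 -14.8 0 -0.48" --pt "9 -18.5 0 -0.52"

```text
time_s: 2.5
position: [428.1, 21.6, 301.0]
orientation: [2.53, 1.862, 0.002]
contact_force: [0.9, 1.1, -0.0]
gripper_width: 91.1
```

arm_command --pt "1.8 -3.7 0 0" --pt "3.6 -7.4 0 0" --pt "5.4 -11.1 0 0" --pt "7.2 -14.8 0 0" --pt "9 -18.5 0 0"

```text
time_s: 2.92
position: [518.2, -163.5, 300.7]
orientation: [2.526, 1.867, 0.001]
contact_force: [0.1, 1.1, 0.1]
gripper_width: 91.3
```

arm_command --pt "0.2 -3.8 0 0" --pt "0.2 -3.8 0 0" --pt "0.2 -3.8 0 0" --pt "0.2 -3.8 0 0"

```text
time_s: 3.25
position: [519.4, -199.0, 300.4]
orientation: [-2.525, -1.867, -0.0]
contact_force: [0.4, 0.5, -0.7]
gripper_width: 91.0
```

Run:
```python
from h import *
p,o=shoot('wrist');save(p,'w1.png');np.savez('w1.npz',**{k:v for k,v in p.items()},pos=o['position'],ori=o['orientation'])
print(o['position'],o['orientation'])
for X in [(524,-209,135),(542,-152,122),(559,-96,126)]: print(proj(p,X,o))
for r in imaging.trace(p,'pin_tool_mid')[:4]: print(round(r['confidence'],2),np.round(r['position'],1),r['pixels'].sum())
```

```text
[ 519.4352755  -199.00303504  300.42627166] [-2.52537994e+00 -1.86702569e+00 -1.97251048e-04]
[290.72440976 205.18092356]
[291.41160278 134.98204827]
[291.878114    62.54720556]
0.92 [291.2 199.4] 662
0.91 [311.4 261. ] 806
0.65 [365.1 236.9] 483
```

View pics/w1.png

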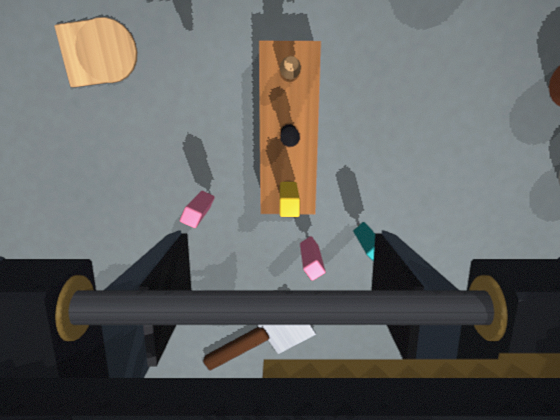

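Run:
```python
from h import *
p=dict(np.load('w1.npz'));o={'position':p['pos'],'orientation':p['ori']}
im=p['image'].astype(int)
hsv=cv2.cvtColor(p['image'],cv2.COLOR_RGB2HSV)
m=((hsv[...,0]>22)&(hsv[...,0]<35)&(hsv[...,1]>180)&(hsv[...,2]>200)).astype('uint8');m[280:]=0
n,l,s,c=cv2.connectedComponentsWithStats(m);print(s[1:][s[1:,4]>30],c[1:][s[1:,4]>30])
i=1+np.argmax(s[1:,4]);print(cv2.minAreaRect(np.argwhere(l==i)[:,::-1].astype('float32')))
print(atz(p,c[i],135,o))
# jaw axis
print(R.from_rotvec(p['ori']).as_matrix())
save(p,'w1z.png',(240,160,340,280),5)
hm={}
ex,dx=ray(p,c[i],o);t=ps=None
```

```text
[[280 198  19  18  67]] [[285.58208955 202.26865672]]
((289.0, 206.5), (17.0, 18.0), 90.0)
[ 520.44143713 -205.14405083  135.        ]
[[ 2.93183026e-01  9.56056207e-01 -4.92850520e-04]
 [ 9.56056081e-01 -2.93182535e-01  8.77940146e-04]
 [ 6.94864961e-04 -7.28589885e-04 -9.99999493e-01]]
```

View pics/w1z.png

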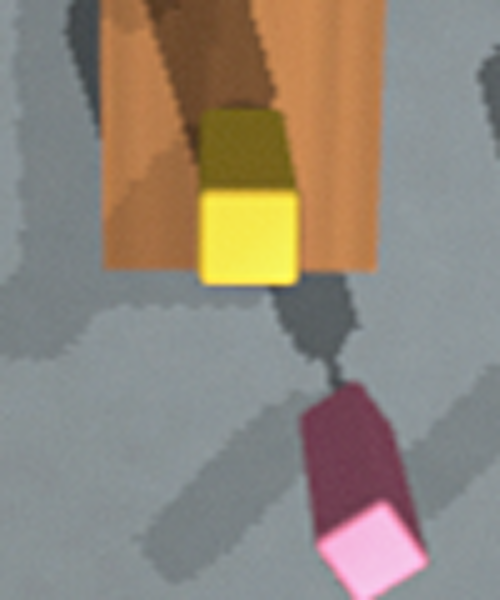

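Run:
```python
from h import *
p=dict(np.load('w1.npz'));o={'position':p['pos'],'orientation':p['ori']}
for uv in [(289.8,207.4),(260.6,214),(315.3,214),(259.3,41),(320.3,41)]: 
  for z in (135,60): print(uv,z,np.round(atz(p,uv,z,o),1))
```

```text
(289.8, 207.4) 135 [ 522.6 -210.7  135. ]
(289.8, 207.4) 60 [ 518.4 -230.6   60. ]
(260.6, 214) 135 [ 496.2 -208.9  135. ]
(260.6, 214) 60 [ 485.6 -228.4   60. ]
(315.3, 214) 135 [ 542.5 -223.1  135. ]
(315.3, 214) 60 [ 543. -246.   60.]
(259.3, 41) 135 [538.6 -74.2 135. ]
(259.3, 41) 60 [538.1 -61.6  60. ]
(320.3, 41) 135 [584.3 -88.3 135. ]
(320.3, 41) 60 [594.8 -79.   60. ]
```

arm_command --pt "0.3 -1.2 -3.5 0" --pt "0.3 -1.2 -7 0" --pt "0.3 -1.2 -10 0" --pt "0.3 -1.2 -10 0"

```text
time_s: 3.68
position: [519.1, -208.5, 195.2]
orientation: [-2.515, -1.864, 0.009]
contact_force: [-1.2, 0.3, 0.1]
gripper_width: 90.8
```

Run:
```python
from h import *
p,o=shoot('wrist');save(p,'w2.png');np.savez('w2.npz',**{k:v for k,v in p.items()},pos=o['position'],ori=o['orientation'])
print(o['position'],o['orientation'],o['contact_force'])
for X in [(522.5,-210.9,135),(522.5,-210.9,60)]: print(proj(p,X,o))
```

```text
[ 519.10671914 -208.47268848  195.16676356] [-2.51547649 -1.86437843  0.00939275] [-1.17523434  0.2916649   0.07323681]
[290.69714237 239.02530603]
[289.44573471 206.68555679]
```

View pics/w2.png

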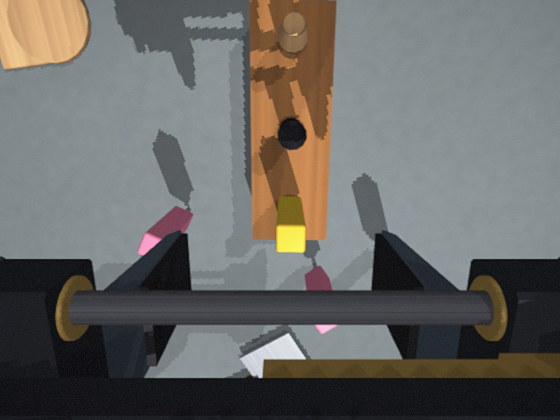

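arm_command --pt "0 0 0 0" --pt "0 0 0 0"

```text
time_s: 3.9
position: [524.2, -211.3, 203.3]
orientation: [2.521, 1.867, 0.004]
contact_force: [-0.2, -0.0, 0.6]
gripper_width: 91.2
```

arm_command --pt "-0.15 0 -2.5 0" --pt "-0.15 0 -5 0" --pt "-0.15 0 -7 0" --pt "-0.15 0 -9 0" --pt "-0.15 0 -9.5 0"

```text
time_s: 4.32
position: [520.9, -211.0, 104.9]
orientation: [-2.525, -1.868, 0.001]
contact_force: [-0.7, -1.0, 0.0]
gripper_width: 91.0
```

arm_command --pt "0 0 0 0" --pt "0 0 0 0" --pt "0 0 0 0"

```text
time_s: 4.57
position: [522.6, -211.9, 107.7]
orientation: [2.523, 1.866, 0.003]
contact_force: [-0.1, -0.1, 0.6]
gripper_width: 91.0
```

arm_command --pt "0 0.08 -0.5 0" --pt "0 0.08 -0.95 0" --pt "0 0.08 -0.95 0" --pt "0 0.08 -0.95 0"

```text
time_s: 4.9
position: [521.0, -210.5, 95.9]
orientation: [-2.525, -1.868, 0.0]
contact_force: [-0.2, -0.4, 0.1]
gripper_width: 91.0
```

arm_command --pt "0 0 0 0" --pt "0 0 0 0" --pt "0 0 0 0" --pt "0 0 0 0" --pt "0 0 0 0" --grip -1 --force 15

```text
time_s: 5.32
position: [521.3, -210.5, 96.2]
orientation: [2.525, 1.868, 0.0]
contact_force: [0.8, -0.8, 0.5]
gripper_width: 60.8
```

arm_command --pt "0 0 0 0" --pt "0 0 0 0" --pt "0 0 0 0" --pt "0 0 0 0" --pt "0 0 0 0"

```text
time_s: 5.73
position: [521.2, -210.5, 96.1]
orientation: [2.526, 1.868, 0.0]
contact_force: [0.2, 0.5, 0.3]
gripper_width: 27.3
```

arm_command --pt "0 0 0 0" --pt "0 0 0 0" --pt "0 0 0 0" --pt "0 0 0 0"

```text
time_s: 6.07
position: [521.6, -210.6, 96.2]
orientation: [2.525, 1.868, 0.001]
contact_force: [0.6, -0.3, -0.3]
gripper_width: 18.1
```

arm_command --pt "0 0 0 0" --pt "0 0 0 0" --pt "0 0 0 0" --force 40

```text
time_s: 6.32
position: [521.6, -210.7, 96.2]
orientation: [2.525, 1.868, 0.001]
contact_force: [2.0, 0.2, -0.6]
gripper_width: 18.0
```

arm_command --pt "0 0 1 0" --pt "0 0 2.5 0" --pt "0 0 4.5 0" --pt "0 0 6.5 0" --pt "0 0 8.5 0"

```text
time_s: 6.73
position: [520.1, -210.1, 181.9]
orientation: [-2.524, -1.867, 0.002]
contact_force: [-0.1, 0.1, -0.7]
gripper_width: 17.9
```

arm_command --pt "0 0 2 0" --pt "0 0 4 0" --pt "0 0 5 0" --pt "0 0 5 0" --pt "0 0 5 0"

```text
time_s: 7.15
position: [520.7, -210.4, 230.9]
orientation: [-2.525, -1.868, 0.001]
contact_force: [-0.5, -0.2, -1.3]
gripper_width: 18.2
```

Run:
```python
from h import *
p,o=shoot('scene');save(p,'s2.png',(180,90,300,240),4)
print(o['position'],o['contact_force'],o['gripper_width'])
P=o['position']
for d in (-36.2,-48.2,-64.2,-88.2): print(d,4*(proj(p,P+[0,0,d])-[180,90]))
p,o=shoot('wrist');save(p,'w3.png')
```

```text
[ 520.7210947  -210.35154941  230.89494329] [-0.51959108 -0.16576396 -1.29346219] 18.22477667888633
-36.2 [168.60735989 222.72411638]
-48.2 [170.15624947 239.39669796]
-64.2 [172.18992706 261.28764227]
-88.2 [175.17481359 293.41760481]
```

View pics/s2.png

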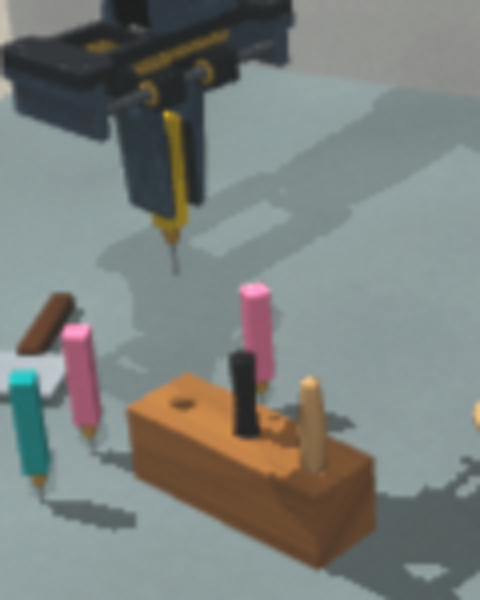

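View pics/w3.png

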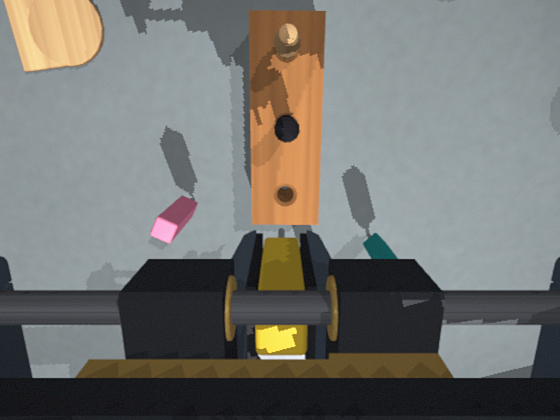

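arm_command --pt "0 1 1 0" --pt "0.3 3.5 2 0" --pt "0.7 7 2 0" --pt "1.1 11 2 0" --pt "1.6 15 2 0"

```text
time_s: 7.67
position: [536.6, -58.7, 251.1]
orientation: [-2.526, -1.866, 0.001]
contact_force: [-0.1, 0.8, -1.5]
gripper_width: 17.8
```

arm_command --pt "0.4 4 0 0" --pt "0.8 8 0 0" --pt "1.2 11.5 0 0" --pt "1.6 14 0 0" --pt "1.9 16 0 0"

```text
time_s: 8.08
position: [555.6, 102.7, 250.8]
orientation: [-2.522, -1.87, 0.001]
contact_force: [0.0, 0.1, -1.0]
gripper_width: 18.1
```

arm_command --pt "0 0 0 0" --pt "0 0 0 0" --pt "0 0 0 0"

```text
time_s: 8.33
position: [555.7, 99.3, 250.8]
orientation: [-2.525, -1.869, 0.002]
contact_force: [-0.4, 0.2, 0.2]
gripper_width: 17.8
```

Run:
```python
from h import *
p,o=shoot('wrist');save(p,'w4.png');np.savez('w4.npz',**{k:v for k,v in p.items()},pos=o['position'],ori=o['orientation'])
print(o['position'],o['orientation'],o['contact_force'],o['qvel'].round(3),o['time_s'])
print(proj(p,(573.3,159.2,84),o))
```

```text
[555.73749942  99.28499263 250.83964457] [-2.52527871e+00 -1.86860399e+00  2.11775583e-03] [-0.38518966  0.20889452  0.17689959] [-0.021 -0.004  0.002  0.001 -0.003 -0.002] 8.3333
[281.68812758 122.3554676 ]
```

View pics/w4.png

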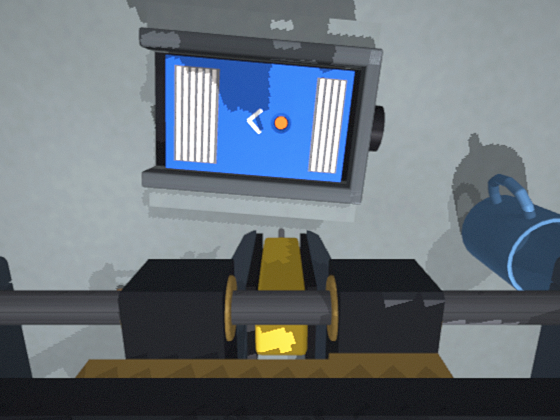

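Run:
```python
from h import *
p=dict(np.load('w4.npz'));o={'position':p['pos'],'orientation':p['ori']}
hsv=cv2.cvtColor(p['image'],cv2.COLOR_RGB2HSV)
m=((hsv[...,0]>3)&(hsv[...,0]<20)&(hsv[...,1]>150)&(hsv[...,2]>150)).astype('uint8');m[200:]=0
n,l,s,c=cv2.connectedComponentsWithStats(m);print(s[1:],c[1:])
i=1+np.argmax(s[1:,4]);b=atz(p,c[i],81,o);print('button',b)
t,o2=shoot('top');
m2=cv2.cvtColor(t['image'],cv2.COLOR_RGB2HSV)[185:210,220:245]
print(tri([ray(p,c[i],o),ray(t,(232,198))]))
# cassette corner points
im=p['image']; save(p,'w4z.png',(130,15,390,215),3)
```

```text
[[275 117  12  12 119]] [[280.60504202 122.39495798]]
button [572.38772822 159.31838585  81.        ]
(array([572.98925388, 158.70908642,  83.74798556]), [0.9097247138411169, 0.9097247138412426])
```

View pics/w4z.png

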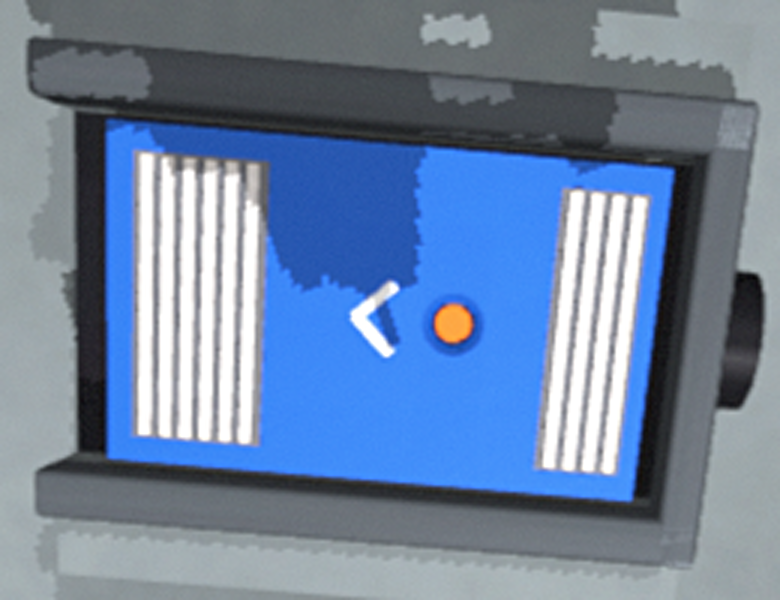

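Run:
```python
from h import *
p=dict(np.load('w4.npz'));o={'position':p['pos'],'orientation':p['ori']}
C=[atz(p,(130+x/3,15+y/3),86,o)[:2] for x,y in [(107,118),(672,170),(632,500),(107,460)]]
print(np.round(C,1))
for a,b in [(0,1),(3,2),(3,0),(2,1)]:
    d=C[b]-C[a];print(np.linalg.norm(d).round(1),np.degrees(np.arctan2(d[1],d[0])).round(2))
print(atz(p,(281.3,123.3),86,o))
R_=[atz(p,(130+x/3,15+y/3),90,o)[:2] for x,y in [(40,40),(758,102),(692,568),(38,515)]]
for a,b in [(0,1),(3,2),(3,0),(2,1)]:
    d=R_[b]-R_[a];print(np.linalg.norm(d).round(1),np.degrees(np.arctan2(d[1],d[0])).round(2))
```

```text
[[501.  236.1]
 [640.  180.1]
 [607.4  96.7]
 [467.3 151.6]]
149.8 -21.93
150.5 -21.4
90.9 68.22
89.5 68.66
[572.79256484 158.64345346  86.        ]
184.9 -21.56
188.0 -21.75
124.4 67.04
125.0 68.47
```

arm_command --pt "0.8 3 0 0" --pt "1.7 5.95 0 0" --pt "1.7 5.95 -2 0" --pt "1.7 5.95 -4.5 0" --pt "1.7 5.95 -6.5 0"

```text
time_s: 8.85
position: [573.0, 158.3, 185.0]
orientation: [2.526, 1.867, -0.001]
contact_force: [-0.7, 0.6, -0.3]
gripper_width: 18.1
```

arm_command --pt "0 0 0 0" --pt "0 0 0 0" --pt "0 0 0 0" --pt "0 0 0 0"

```text
time_s: 9.18
position: [574.3, 158.7, 188.0]
orientation: [2.525, 1.866, 0.005]
contact_force: [-0.0, 0.1, -0.3]
gripper_width: 17.7
```

Run:
```python
from h import *
p,o=shoot('wrist');save(p,'w5.png')
print(o['position'],o['contact_force'])
P=o['position'];print(P+R.from_rotvec(o['orientation']).as_matrix()@[0,0,73])
p,o=shoot('scene');save(p,'s5.png',(290,110,430,260),4)
print(4*(proj(p,(572.7,158.8,86))-[290,110]), [4*(proj(p,P-[0,0,d])-[290,110]) for d in (36,73)])
```

```text
[574.30808574 158.71818662 187.98827746] [-0.03650014  0.06782745 -0.26494653]
[574.55186977 158.77922164 114.98871003]
[252.55514653 441.83543832] [array([263.85755554, 350.4661002 ]), array([256.99553888, 403.45217702])]
```

View pics/w5.png

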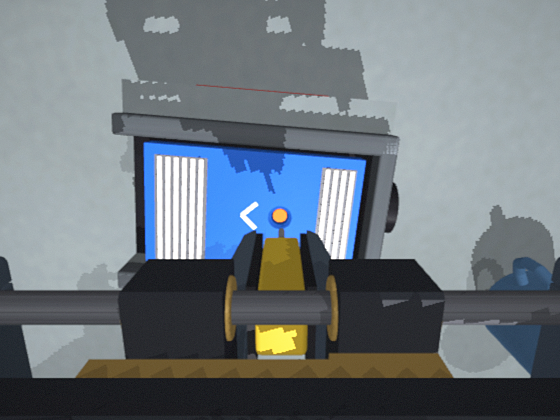

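View pics/s5.png

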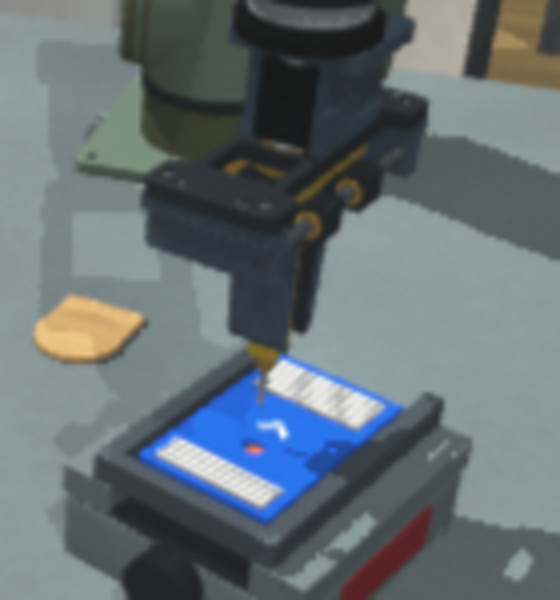

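arm_command --pt "-0.2 0 -0.8 0" --pt "-0.2 0 -1.6 0" --pt "-0.2 0 -2.2 0" --pt "-0.2 0 -2.4 0" --pt "-0.2 0 -2.4 0"

```text
time_s: 9.7
position: [570.6, 158.8, 160.9]
orientation: [-2.525, -1.868, 0.003]
contact_force: [-0.3, -0.7, -0.5]
gripper_width: 17.8
```

arm_command --pt "0 0 0 0" --pt "0 0 0 0" --pt "0 0 0 0"

```text
time_s: 9.95
position: [571.5, 159.1, 162.4]
orientation: [2.525, 1.868, 0.001]
contact_force: [0.1, -0.0, -1.2]
gripper_width: 18.0
```

Run:
```python
from h import *
p,o=shoot('scene');save(p,'s6.png',(310,170,400,250),6)
P=o['position'];print(P,o['contact_force'])
print(6*(proj(p,P-[0,0,73])-[310,170]))
p,o=shoot('wrist');save(p,'w6.png',(200,130,360,270),4)
```

```text
[571.49958336 159.05668711 162.43054971] [ 0.13935684 -0.02495009 -1.1895526 ]
[261.02821864 294.26121226]
```

View pics/s6.png

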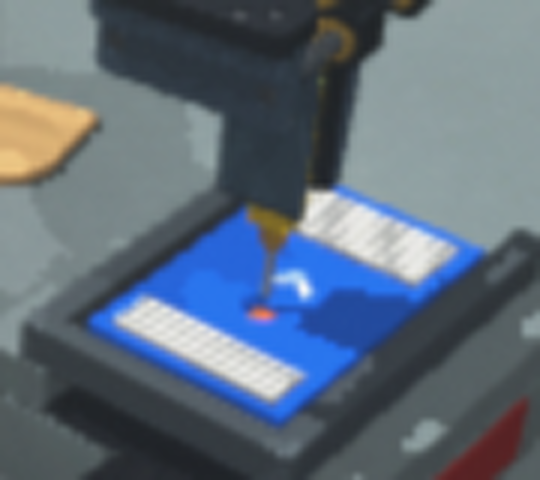

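View pics/w6.png

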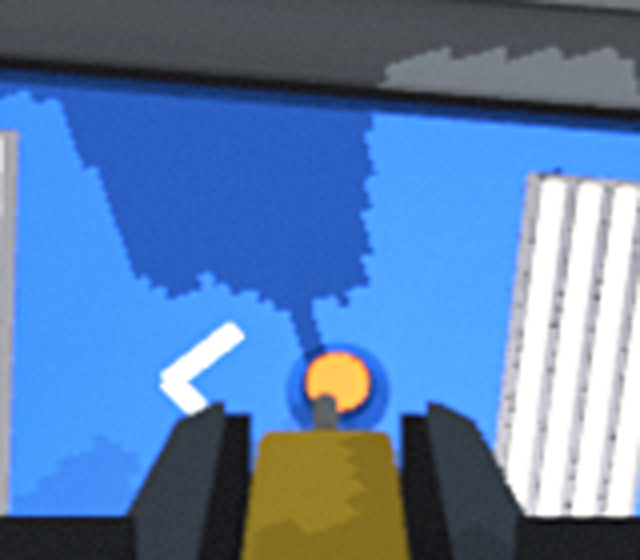

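arm_command --pt "0 0 -0.2 0" --pt "0 0 -0.4 0" --pt "0 0 -0.5 0" --pt "0 0 -0.5 0" --pt "0 0 -0.5 0"

```text
time_s: 10.47
position: [571.1, 158.9, 157.0]
orientation: [-2.526, -1.868, 0.0]
contact_force: [0.1, 0.8, -0.1]
gripper_width: 17.9
```

arm_command --pt "0 0 -0.1 0" --pt "0 0 -0.2 0" --pt "0 0 -0.2 0" --pt "0 0 -0.2 0"

```text
time_s: 10.8
position: [571.2, 159.0, 155.0]
orientation: [2.526, 1.868, -0.0]
contact_force: [-0.3, 0.4, -0.0]
gripper_width: 17.6
```

arm_command --pt "0 0 -0.1 0" --pt "0 0 -0.2 0" --pt "0 0 -0.2 0" --pt "0 0 -0.2 0"

```text
time_s: 11.13
position: [571.4, 159.0, 153.3]
orientation: [2.525, 1.868, 0.001]
contact_force: [1.1, 1.1, -0.1]
gripper_width: 18.1
```

arm_command --pt "0 0 -0.1 0" --pt "0 0 -0.2 0" --pt "0 0 -0.2 0" --pt "0 0 -0.2 0"

```text
time_s: 11.47
position: [571.4, 159.0, 151.4]
orientation: [2.525, 1.868, 0.001]
contact_force: [-0.5, 0.7, 2.2]
gripper_width: 17.9
```

arm_command --pt "0 0 -0.1 0" --pt "0 0 -0.2 0" --pt "0 0 -0.2 0" --pt "0 0 -0.2 0"

```text
time_s: 11.8
position: [571.4, 159.0, 149.4]
orientation: [2.525, 1.868, 0.001]
contact_force: [-0.3, -0.6, 4.1]
gripper_width: 18.4
```

arm_command --pt "0 0 -0.1 0" --pt "0 0 -0.2 0" --pt "0 0 -0.2 0" --pt "0 0 -0.2 0"

```text
time_s: 12.13
position: [571.4, 159.0, 147.6]
orientation: [2.525, 1.868, 0.001]
contact_force: [-0.3, -0.1, 6.5]
gripper_width: 18.0
```

arm_command --pt "0 0 -0.1 0" --pt "0 0 -0.15 0" --pt "0 0 -0.15 0" --pt "0 0 -0.15 0"

```text
time_s: 12.47
position: [571.5, 159.0, 146.3]
orientation: [2.525, 1.868, 0.001]
contact_force: [-1.3, -1.3, 7.9]
gripper_width: 17.7
```

arm_command --pt "-0.1 0.04 0 0" --pt "-0.2 0.08 0 0" --pt "-0.3 0.12 0 0" --pt "-0.4 0.16 0 0" --pt "-0.5 0.2 0 0"

```text
time_s: 12.88
position: [568.1, 160.4, 146.8]
orientation: [2.522, 1.867, 0.006]
contact_force: [2.3, -2.4, 6.5]
gripper_width: 17.9
```

arm_command --pt "-0.1 0.04 0 0" --pt "-0.2 0.08 0 0" --pt "-0.3 0.12 0 0" --pt "-0.4 0.16 0 0" --pt "-0.5 0.2 0 0"

```text
time_s: 13.3
position: [563.1, 162.4, 146.8]
orientation: [2.522, 1.867, 0.006]
contact_force: [1.4, -2.3, 6.2]
gripper_width: 17.9
```

arm_command --pt "-0.1 0.04 -0.05 0" --pt "-0.2 0.08 -0.1 0" --pt "-0.3 0.12 -0.1 0" --pt "-0.4 0.16 -0.1 0" --pt "-0.5 0.2 -0.1 0"

```text
time_s: 13.72
position: [558.2, 164.4, 146.0]
orientation: [2.522, 1.867, 0.006]
contact_force: [1.9, -2.6, 7.9]
gripper_width: 18.0
```

arm_command --pt "-0.1 0.04 0 0" --pt "-0.2 0.08 0 0" --pt "-0.3 0.12 0 0" --pt "-0.4 0.16 0 0" --pt "-0.5 0.2 0 0"

```text
time_s: 14.13
position: [553.2, 166.4, 146.0]
orientation: [2.522, 1.867, 0.006]
contact_force: [1.6, -3.0, 7.2]
gripper_width: 18.1
```

arm_command --pt "-0.1 0.03 0 0" --pt "-0.2 0.06 0 0" --pt "-0.3 0.1 0 0" --pt "-0.4 0.14 0 0" --pt "-0.5 0.18 0 0"

```text
time_s: 14.55
position: [548.3, 168.3, 146.0]
orientation: [2.522, 1.867, 0.006]
contact_force: [1.4, -2.4, 7.6]
gripper_width: 18.0
```

arm_command --pt "-0.1 0.03 0 0" --pt "-0.2 0.07 0 0" --pt "-0.3 0.11 0 0" --pt "-0.4 0.15 0 0" --pt "-0.5 0.19 0 0"

```text
time_s: 14.97
position: [543.3, 170.2, 145.9]
orientation: [2.522, 1.867, 0.006]
contact_force: [2.4, -2.4, 8.1]
gripper_width: 17.7
```

Run:
```python
from h import *
p,o=shoot('wrist');save(p,'w7.png')
p2,o=shoot('top');save(p2,'t7.png',(180,150,420,300),3)
print(o['position'],o['contact_force'],o['moment'])
```

```text
[543.04786903 170.3480127  145.95681373] [ 1.60219503 -2.29071814  6.50892087] [-0.52851564 -0.40604762 -0.02125495]
```

View pics/w7.png

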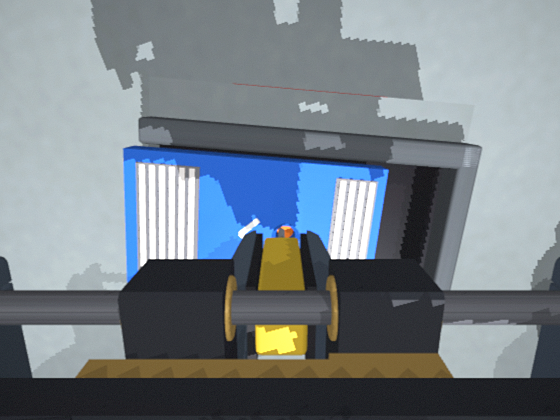

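arm_command --pt "-0.1 0.03 0 0" --pt "-0.2 0.07 0 0" --pt "-0.3 0.11 0 0" --pt "-0.4 0.15 0 0" --pt "-0.5 0.19 0 0"

```text
time_s: 15.48
position: [538.3, 172.2, 146.0]
orientation: [2.522, 1.867, 0.007]
contact_force: [1.6, -2.4, 7.9]
gripper_width: 18.1
```

arm_command --pt "-0.1 0.03 0 0" --pt "-0.2 0.07 0 0" --pt "-0.3 0.11 0 0" --pt "-0.4 0.15 0 0" --pt "-0.5 0.19 0 0"

```text
time_s: 15.9
position: [533.3, 174.2, 146.0]
orientation: [2.522, 1.867, 0.007]
contact_force: [1.7, -1.7, 6.9]
gripper_width: 17.7
```

arm_command --pt "-0.1 0.03 0 0" --pt "-0.2 0.07 0 0" --pt "-0.3 0.11 0 0" --pt "-0.4 0.15 0 0" --pt "-0.5 0.19 0 0"

```text
time_s: 16.32
position: [528.4, 176.1, 146.0]
orientation: [2.522, 1.867, 0.007]
contact_force: [1.4, -0.8, 7.8]
gripper_width: 17.4
```

arm_command --pt "-0.1 0.03 0 0" --pt "-0.2 0.07 0 0" --pt "-0.3 0.11 0 0" --pt "-0.4 0.15 0 0" --pt "-0.5 0.19 0 0"

```text
time_s: 16.73
position: [523.4, 178.1, 146.0]
orientation: [2.522, 1.867, 0.007]
contact_force: [1.7, -1.6, 8.2]
gripper_width: 17.8
```

arm_command --pt "-0.1 0.03 0 0" --pt "-0.2 0.07 0 0" --pt "-0.3 0.11 0 0" --pt "-0.3 0.11 0 0"

```text
time_s: 17.07
position: [520.2, 179.3, 146.0]
orientation: [2.523, 1.867, 0.007]
contact_force: [1.6, -1.6, 8.1]
gripper_width: 17.8
```

Run:
```python
from h import *
p,o=shoot('wrist');save(p,'w8.png');np.savez('w8.npz',**{k:v for k,v in p.items()},pos=o['position'],ori=o['orientation'])
p2,o=shoot('top');save(p2,'t8.png',(180,150,300,260),5)
print(o['position'],o['contact_force'])
```

```text
[520.22633777 179.31761019 145.96942536] [ 0.94665706 -1.04145541  8.28202185]
```

View pics/w8.png

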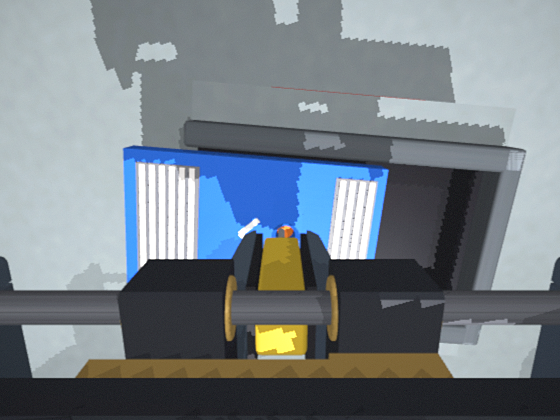

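View pics/t8.png

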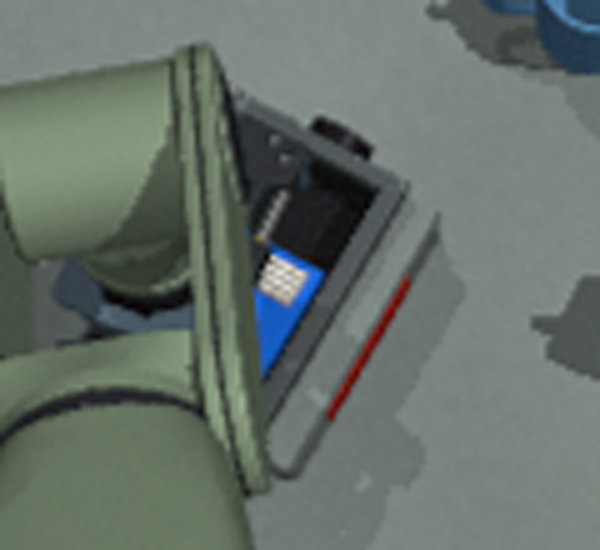

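Run:
```python
from h import *
p=dict(np.load('w8.npz'));o={'position':p['pos'],'orientation':p['ori']}
u=np.array([-.929,.370])
a=atz(p,(388,168),86,o)[:2];b=atz(p,(124.5,147),86,o)[:2]
print(a,(a-[640,180.1])@u,b,(b-[501,236.1])@u)
save(p,'w8z.png',(100,90,420,270),2.4)
```

```text
[589.91494136 201.47582055] 54.438073078559384 [451.3424699 256.2996024] 53.6056983483016
```

View pics/w8z.png

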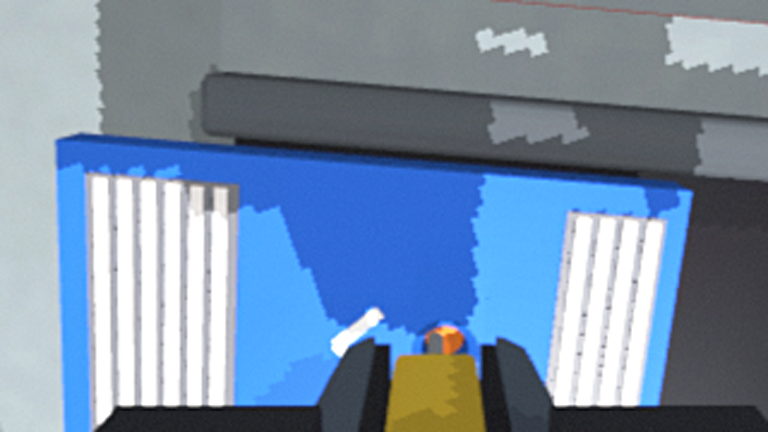

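arm_command --pt "-0.1 0.04 0 0" --pt "-0.18 0.07 0 0" --pt "-0.18 0.07 0 0"

```text
time_s: 17.42
position: [518.5, 180.0, 146.0]
orientation: [2.523, 1.867, 0.007]
contact_force: [2.4, -1.8, 8.3]
gripper_width: 18.0
```

arm_command --pt "0 0 0.3 0" --pt "0 0 0.7 0" --pt "0 0 1.2 0" --pt "0 0 1.8 0" --pt "0 0 2.5 0"

```text
time_s: 17.83
position: [515.4, 179.9, 169.0]
orientation: [-2.525, -1.868, 0.005]
contact_force: [-1.1, -0.6, -1.5]
gripper_width: 17.8
```

arm_command --pt "0 0 2 0" --pt "0 0 4.5 0" --pt "0 0 7 0" --pt "0 0 8 0" --pt "0 0 8 0"

```text
time_s: 18.25
position: [517.4, 180.5, 252.1]
orientation: [2.524, 1.867, 0.008]
contact_force: [-0.0, 0.4, -0.9]
gripper_width: 17.7
```

arm_command --pt "0 -2 0 0" --pt "0 -5 0 0" --pt "0 -7 0 0" --pt "0 -7 0 0" --pt "0 -7 0 0"

```text
time_s: 18.67
position: [515.6, 109.4, 248.0]
orientation: [-2.526, -1.865, 0.004]
contact_force: [-0.1, 1.0, -0.5]
gripper_width: 18.2
```

Run:
```python
from h import *
p,o=shoot('wrist');save(p,'w9.png')
print(o['position'],o['orientation'],o['contact_force'],o['gripper_width'],o['time_s'])
np.savez('w9.npz',**{k:v for k,v in p.items()},pos=o['position'],ori=o['orientation'])
p,o=shoot('scene');save(p,'s9.png')
```

```text
[515.57202742 109.38834796 248.04358332] [-2.52607668 -1.86475854  0.00394419] [-0.14694315  1.01211178 -0.50629726] 18.16504843765391 18.6667
```

View pics/w9.png

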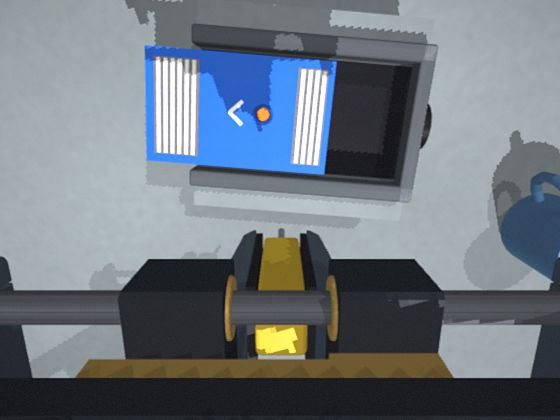

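View pics/s9.png

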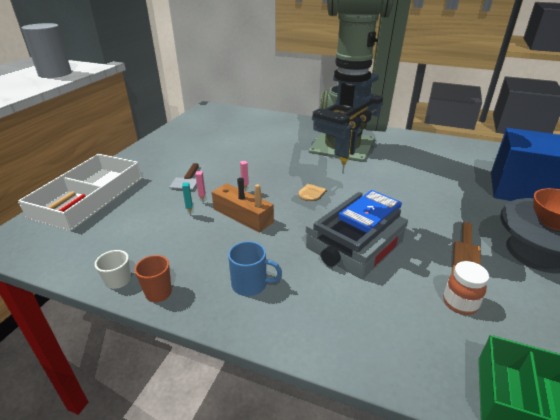

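Run:
```python
from h import *
p=dict(np.load('w9.npz'));o={'position':p['pos'],'orientation':p['ori']}
b=atz(p,(263.2,114.5),81,o)[:2];print(b,(b-[572.4,159.3])@np.array([-.929,.370]))
```

```text
[520.18003787 179.92324668] 56.14294609002796
```

arm_command --pt "0 -3 0 0" --pt "0 -7 0 0" --pt "0 -11 0 0" --pt "0 -15 0 0" --pt "0 -19 0 0"

```text
time_s: 19.18
position: [516.3, -80.4, 249.2]
orientation: [-2.523, -1.871, -0.0]
contact_force: [1.2, 0.4, -0.7]
gripper_width: 17.5
```

arm_command --pt "0.1 -4 0 0" --pt "0.2 -8 0 0" --pt "0.3 -11 0 0" --pt "0.3 -12.5 0 0" --pt "0.3 -12.5 0 0"

```text
time_s: 19.6
position: [519.8, -207.2, 248.7]
orientation: [2.528, 1.865, -0.001]
contact_force: [-0.2, -0.1, -1.6]
gripper_width: 18.0
```

arm_command --pt "0 0 0 0" --pt "0 0 0 0" --pt "0 0 0 0" --pt "0 0 0 0"

```text
time_s: 19.93
position: [519.6, -203.5, 249.7]
orientation: [-2.524, -1.871, -0.0]
contact_force: [-0.6, 0.3, -0.8]
gripper_width: 17.9
```

arm_command --pt "0.2 -0.7 -2.5 0" --pt "0.2 -0.7 -5.5 0" --pt "0.2 -0.7 -8 0" --pt "0.2 -0.7 -9 0" --pt "0.2 -0.7 -9 0"

```text
time_s: 20.35
position: [520.1, -210.6, 157.3]
orientation: [-2.521, -1.867, 0.004]
contact_force: [-0.1, -0.1, -0.1]
gripper_width: 17.8
```

arm_command --pt "0 0 0 0" --pt "0 0 0 0" --pt "0 0 0 0" --pt "0 0 0 0"

```text
time_s: 20.68
position: [522.2, -212.2, 161.1]
orientation: [2.523, 1.867, 0.002]
contact_force: [-0.8, 0.6, -0.1]
gripper_width: 18.1
```

Run:
```python
from h import *
p,o=shoot('scene');save(p,'s10.png',(180,130,300,240),5)
P=o['position'];print(P,o['orientation'],o['contact_force'])
print(5*(proj(p,P-[0,0,72])-[180,130]),5*(proj(p,[522.5,-210.9,60])-[180,130]))
p,o=shoot('wrist');save(p,'w10.png')
print(proj(p,P-[0,0,72],o),proj(p,[522.5,-210.9,60],o))
```

```text
[ 522.2279095  -212.1776966   161.12414973] [2.52340779e+00 1.86699475e+00 2.36094412e-03] [-0.83793246  0.56830556 -0.06169956]
[222.73283562 253.47448317] [228.76074101 298.93311136]
[282.85940703 230.45787153] [282.39881584 215.37653206]
```

View pics/s10.png

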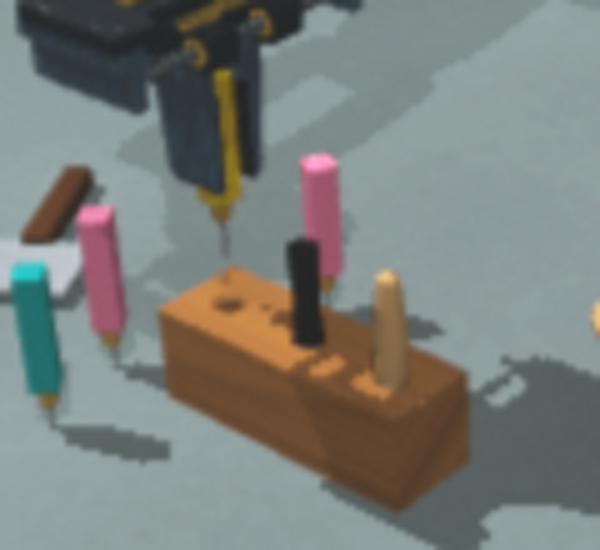

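View pics/w10.png

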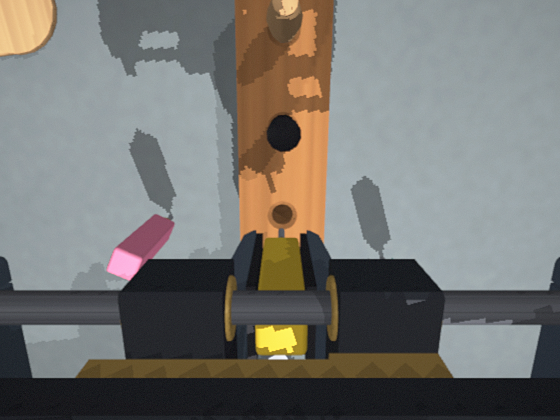

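arm_command --pt "-0.04 0.14 -0.8 0" --pt "-0.04 0.14 -1.6 0" --pt "-0.04 0.14 -2.4 0" --pt "-0.04 0.14 -3 0" --pt "-0.04 0.14 -3 0"

```text
time_s: 21.2
position: [519.9, -210.1, 127.5]
orientation: [-2.523, -1.866, 0.003]
contact_force: [0.7, -0.3, -0.4]
gripper_width: 17.8
```

arm_command --pt "0 0 -0.4 0" --pt "0 0 -0.8 0" --pt "0 0 -1.2 0" --pt "0 0 -1.2 0" --pt "0 0 -1.2 0"

```text
time_s: 21.62
position: [520.9, -210.5, 117.4]
orientation: [-2.525, -1.868, 0.0]
contact_force: [-0.5, 0.3, -0.1]
gripper_width: 17.9
```

arm_command --pt "0.05 0 -0.4 0" --pt "0.05 0 -0.8 0" --pt "0.05 0 -1.0 0" --pt "0.05 0 -1.0 0" --pt "0.05 0 -1.0 0"

```text
time_s: 22.03
position: [521.4, -210.5, 107.4]
orientation: [-2.525, -1.868, 0.0]
contact_force: [-0.2, -0.1, -1.2]
gripper_width: 17.9
```

arm_command --pt "0 0 -0.3 0" --pt "0 0 -0.5 0" --pt "0 0 -0.7 0" --pt "0 0 -0.7 0" --pt "0 0 -0.7 0"

```text
time_s: 22.45
position: [521.7, -210.6, 100.5]
orientation: [2.525, 1.868, 0.0]
contact_force: [1.8, -0.4, -1.5]
gripper_width: 17.8
```

arm_command --pt "0 0 -0.1 0" --pt "0 0 -0.2 0" --pt "0 0 -0.3 0" --pt "0 0 -0.3 0"

```text
time_s: 22.78
position: [521.7, -210.6, 97.6]
orientation: [2.525, 1.868, 0.0]
contact_force: [0.0, -0.3, -1.2]
gripper_width: 17.8
```

arm_command --pt "0 0 -0.1 0" --pt "0 0 -0.1 0" --pt "0 0 -0.1 0"

```text
time_s: 23.03
position: [521.7, -210.6, 96.6]
orientation: [2.525, 1.868, 0.0]
contact_force: [1.1, -0.5, -1.1]
gripper_width: 17.9
```

arm_command --pt "0 0 -0.05 0" --pt "0 0 -0.1 0" --pt "0 0 -0.1 0" --pt "0 0 -0.1 0"

```text
time_s: 23.37
position: [521.8, -210.6, 96.1]
orientation: [2.525, 1.868, 0.001]
contact_force: [-0.2, 0.5, 3.4]
gripper_width: 17.8
```

Seated (shoulder contact at TCP z≈96.2, the same height as at the grasp). Release.

arm_command --pt "0 0 0.03 0" --pt "0 0 0.03 0" --pt "0 0 0.03 0" --grip -0.3 --force 10

```text
time_s: 23.62
position: [521.0, -210.4, 95.5]
orientation: [-2.525, -1.868, 0.001]
contact_force: [-0.1, -0.4, 1.1]
gripper_width: 31.3
```

arm_command --pt "0 0 0 0" --pt "0 0 0 0" --pt "0 0 0 0" --pt "0 0 0 0" --pt "0 0 0 0"

```text
time_s: 24.03
position: [521.5, -210.5, 95.9]
orientation: [2.526, 1.868, -0.0]
contact_force: [-0.5, 0.1, -0.3]
gripper_width: 32.0
```

arm_command --pt "0 0 0 0" --pt "0 0 0 0" --pt "0 0 0 0"

```text
time_s: 24.28
position: [521.6, -210.5, 96.0]
orientation: [2.526, 1.868, 0.0]
contact_force: [-0.6, 0.6, -0.4]
gripper_width: 31.9
```

arm_command --pt "0 0 0 0" --pt "0 0 0 0" --pt "0 0 0 0" --pt "0 0 0.5 0" --pt "0 0 1.5 0" --grip 0.3

```text
time_s: 24.7
position: [520.7, -210.2, 110.4]
orientation: [-2.524, -1.867, 0.002]
contact_force: [-0.7, 0.2, 0.4]
gripper_width: 58.8
```

arm_command --pt "0 0 1.5 0" --pt "0 0 4 0" --pt "0 0 7 0" --pt "0 0 10 0" --pt "0 0 13 0"

```text
time_s: 25.12
position: [521.4, -210.5, 243.4]
orientation: [2.525, 1.868, 0.001]
contact_force: [1.1, -1.1, -0.6]
gripper_width: 59.3
```

arm_command --pt "-0.5 0 2 0" --pt "-2 0 3 0" --pt "-5 0 3 0" --pt "-8 0 3 0" --pt "-9 0 3 0"

```text
time_s: 25.53
position: [428.2, -210.0, 272.2]
orientation: [-2.526, -1.868, 0.001]
contact_force: [-0.5, -0.3, -0.9]
gripper_width: 59.1
```

Run:
```python
from h import *
p,o=shoot('scene');save(p,'s11.png',(160,120,430,290),2.9);save(p,'s11f.png')
print(o['position'],o['contact_force'])
print(proj(p,[522.5,-210.9,135]))
p2,o=shoot('top');save(p2,'t11.png',(180,120,420,300),3.2)
p,o=shoot('wrist');save(p,'w11.png')
```

```text
[ 428.20148001 -210.03172024  272.24745819] [-0.51633055 -0.31933725 -0.90619649]
[223.53591985 166.14588044]
```

View pics/s11.png

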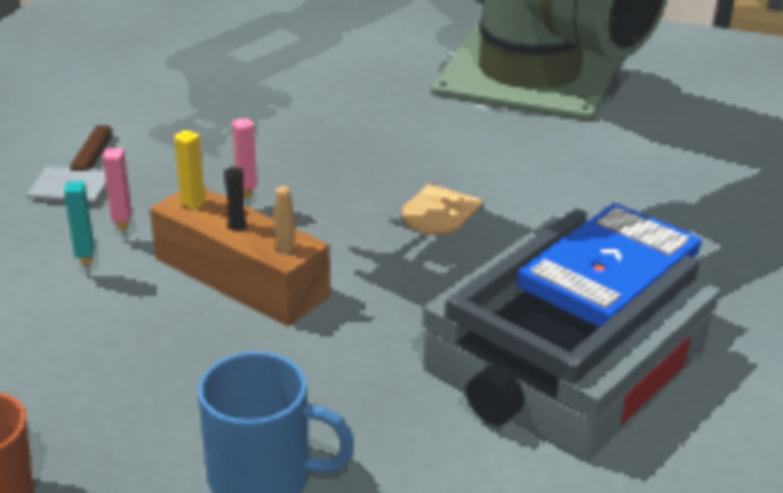

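View pics/t11.png

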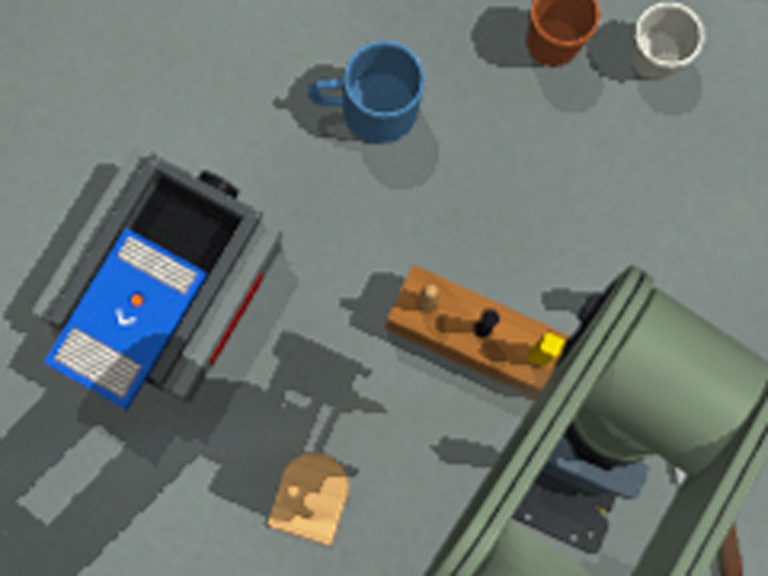

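View pics/w11.png

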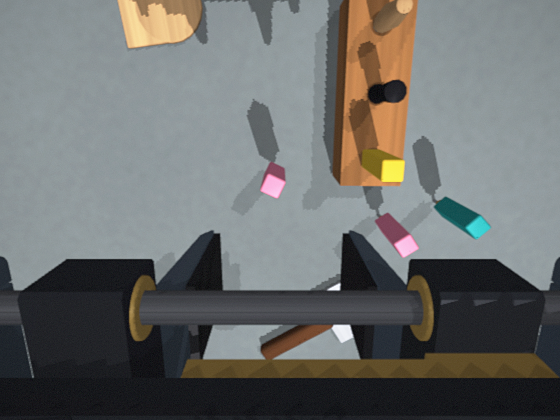

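arm_command --pt "0 0 0 0" --pt "0 0 0 0" --pt "0 0 0 0" --pt "0 0 0 0"

```text
time_s: 26.02
position: [432.3, -210.5, 270.6]
orientation: [-2.525, -1.869, 0.0]
contact_force: [-1.5, -0.6, 0.4]
gripper_width: 59.4
```

Run:
```python
from h import *
print(ticket.close_job(), get_obs()['time_s'])
```

```text
the job is handed in; nothing more can be done
the job is handed in; nothing more can be done
```

The filter cassette is out and the yellow pin tool is back upright in its own hole. I handed the job in at about 26 s, and no verdict was reported.

- **Release and push:** I pressed the orange button with the pin at about 7–9 N, which frees the latch. I held it down while pushing the cassette along its way out with about 3 N sideways.
- **Cassette:** It measured about 56 mm out once the pin was lifted clear, against the 50 mm needed. An earlier measurement during the push gave about 54 mm. That comes from the wrist camera only, to about ±2 mm. The top picture agrees by eye.
- **Pin tool:** It met the stand at the same height at which I had picked it up. Its top shows within a pixel of where it stood at the start.
- **Everything else:** In the last pictures the look-alikes, the other two tools and the mug look undisturbed. The gripper stayed above the extractor and was clear of everything at hand-in.

One check was slightly off: a sideways force of about 2 N showed during the push, probably from the pin rubbing the side of the recess. It stayed far below the 20 N limit.

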